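# Find the shaft's flat by feel and tighten the winder's setscrew on it

### The job

The spool hub of the thread winder has come loose on its shaft. Turn the crank until you feel the brass shoe under the setscrew drop onto the flat of the shaft and let go so that it settles there; then put the red-knobbed hex key in the setscrew and turn it clockwise until the screw is firmly tight on the flat, without forcing it. Leave the key standing in the screw, and do not push away or knock over the two loose thread spools on its board.

Things in the scene. Friction and masses are not known exactly. Their poses are not given: they have to be found in the camera images.
- winder: Hand-cranked thread winder screwed to the bench: wooden board 150 x 220 x 18 mm, two green bearing stands. Origin at bench level under the hub, z up, +y along the shaft to the crank end; shaft axis 115 mm up. The metal spool hub between the stands is held by an index pin, its setscrew always pointing straight up. Hidden in it the 28 mm shaft has one flat, 2 mm deep and 14 mm wide.
- crank (a joint): Angle of crank and shaft about winder +y: 0 = arm straight up, positive = leaning to winder +x; starts at -1.4 to -1.05 and turns freely all round. The crank sits on the shaft at no set angle: the flat meets the screw at one crank angle somewhere between -0.4 and 0.85, to be found by feel. On the round it turns with less than 1.5 N at the handle.
- crank_handle (a point): Middle of the crank's wooden handle sleeve: 18 mm thick, 48 mm long along winder y, 55 mm from the shaft's axis, at winder y = 101.5 mm. It spins freely on its pin, so it can be pinched from above and led round its circle with the hand kept upright.
- clamp_shoe: Spring-loaded brass shoe under the setscrew, hidden, riding on the shaft. From 0.5 rad before the flat's middle it pulls the handle on, by 2 to 4 N near the middle; there this flips to as much resistance, fading 0.5 rad beyond. Let go within 0.3 rad of the middle, the shaft snaps to it. Origin: its lower face, about 128.5 mm above the winder's origin on the round, 126.8 mm on the flat.
- socket (a point): Centre of the mouth of the setscrew's hexagon socket, facing up, about 160 mm above the bench, level with the rim of the 35 mm round boss it sits in. 14 mm across flats, 19 mm deep, its top 3 mm countersunk to 18 mm. The frame turns with the screw; its x axis points at the middle of a flat side of the hexagon.
- setscrew (a joint): Setscrew angle, clockwise from above positive, starts at -0.15 to 0.15; quick thread, sinks 8 mm a turn. Runs at a steady 0.05 to 0.2 N m. On the flat the shoe's spring bottoms at about 1.9 and the torque then climbs 0.13 N m per rad: firmly tight is 0.08 to 0.15 above the running torque, 0.25 above is forced. On the round (wrong) it climbs from 0.4 already. It stays where it is left.
- hex_key: Hex key with a round red knob, standing in the block: 100 mm long, 0.13 kg. Origin at its lower tip, z up. Rounded tip 5 mm long; hexagon shank 13 mm across flats (own x axis points at the middle of a flat) up to 74 mm; then the knob, 33 mm thick, up to 100 mm, pinched from above at about 88 mm; it may be let go and retaken at any angle. About 0.06 rad of play each way in the socket.
- key_block: Wooden key block fixed to the bench, 130 x 56 x 42 mm; origin at the middle of its underside. The key stands in its middle hole, 18 mm wide; the hole's floor is 8 mm above the origin.
- spool_blue: Blue thread spool, 28 mm thick, 38 mm high, standing loose on the winder's board; origin under its middle. Leave it alone.
- spool_yellow: Yellow thread spool, 28 mm thick, 38 mm high, standing loose on the winder's board; origin under its middle. Leave it alone.
Not all that is in view belongs to the job. What is meant by the hex_key is not turquoise, and is the smaller of those in its own colour.

How it is judged:
By the outcome, as a careful person would: the job done as asked, in the order asked, and still so for the second after the job is handed in, with the robot touching nothing.
It also fails if it takes over 72 s, if anything falls off the work surface, if the arm or the gripper's body presses on something with over 40 N, if the wrist force passes 120 N, or if a joint passes its speed limit or range.

### The arm

A 6-joint arm with a two-finger parallel gripper is mounted at the origin on a cart in front of the work surface, level with it; the furniture and walls round the work are solid. World frame = base frame: x ahead of the robot, y to its left, z up, the work surface at z = 0. Lengths are in m, angles in degrees, forces in N, time in s.
With the tool pointing down it reaches from about 0.35 to 0.775 m from the base axis. Payload 7.3 kg.
Tool frame: the origin (TCP) lies midway between the tips of the shut fingers; the grasp point (between the pads) lies behind it (arm.pinch_z is the z of the grasp point in the tool frame, in m); z points along the fingers, y is the line along which they close (so a half turn about z gives the same grasp; the last joint's range is limited). The gripper opens to 92 mm and grips with 3 to 60 N. Pads are 19 mm wide; open, the fingers measure 130 mm over their backs; the gripper's body (75 mm by 190 mm) begins 47 mm behind the grasp point.
Start: joints at [-83.365, 19.595, 87.324, -0, 73.075, -8.365], TCP at [0.136, -0.507, 0.227] pointing down, gripper open.
Joint ranges: [-145.02, 145.02], [-44.19, 115.74], [2.07, 154.8], [-57.11, 237.11], [16.16, 152.29], [-177.93, 177.93]. Speed limits (degrees/s): [147.25, 147.25, 180, 180, 180, 180].

### API

Orientations are given as a 3x3 rotation matrix whose columns are the frame's x, y, z axes.
In Python, from plant import arm gives the robot as it stands.
- The arm moves only by the shell command python3 -m creep 'ROWS' [FORCE]. ROWS is JSON, a list of rows, each a list of 3 entries, a list of its own where there are three numbers: the shift along the tool's x, y, z in m, then the turn, a rotation vector about the tool's x, y, z in degrees, then the opening, from 0 (shut) to 1 (fully open). A call has 1 to 20 rows; each row shifts and turns the commanded pose from where the row before left it, along the tool's axes as they then stand; what a row does not reach is not made up. A row lasts 1/8 s, in which the tool goes at most 62.5 mm and 10.7 degrees, less where a joint would pass 70% of its speed; a pose out of reach is approached as far as the arm can. A call with a gripper value outside its range is refused whole. The fingers move at their own pace and stop on an object; FORCE is the grip in N (left out, the last holds). Time passes only in rows, so rows that do not move let the fingers close. It gives the time, the measured TCP pose, the force, the opening and the grip force at its end, in the units of the state.
- arm.observe(): the state, without advancing time (a new reading comes with each control period).
- arm.read_camera(name): name is "scene" or "top"; returns the picture (480x640x3 uint8, blue, green, red); there is no depth.
- arm.calibration(name): a dict with "camera_matrix" (3x3 intrinsics, pixels), "origin" and "orientation" of the camera in the world. Camera axes: x right, y down, z forward; pixel columns grow to the right and rows downward; lengths in m; the calibration is good to about 2 mm. A picture is of the moment at which its call begins. calibration takes no time and is no camera call.
- arm.finish_job(): hands the job in; it is judged then, once.
The state is a dict: "t": time; "q": joint angles; "qvel": joint speeds; "joint_torque": joint torques, N m; "position": TCP position; "eef_rot": TCP orientation; "ft_force": force on the tool from outside, world axes, zero at the start; "wrist_torque": the same for the moment, N m; "finger_gap": opening from 0.0 (shut) to 1.0 (fully open); "gripper_force": force on a finger pad.
Only numpy, scipy, OpenCV 4.12 (cv2) and the standard library are available. Lean on these libraries where they do the work, as an engineer would, in place of code of your own. Each camera call takes 0.05 s, during which the arm holds its last target. There are 200 camera calls.

## Working session

There is one attempt and no reset: what is moved stays moved. The work goes in short steps, Python scripts to look and compute and a shell command to move; the robot and the scene stay as the last step left them, time stands still between calls to the robot, and variables do not carry over. Pictures are saved under pics/ and viewed, at most 10 in all, crops included, and the job is handed in when it is done.

```bash
mkdir -p pics; ls
python3 - <<'E'
from plant import arm
import cv2,numpy as np
print(arm.pinch_z, arm.observe())
for n in("scene","top"):
    cv2.imwrite(f"pics/{n}0.png",arm.read_camera(n)); print(n,arm.calibration(n))
E
```

```text
pics
-0.0188 {'t': 0.0, 'q': array([-8.33637022e+01,  1.96351952e+01,  8.73765939e+01, -1.60733538e-03,
        7.30769807e+01, -8.36523306e+00]), 'qvel': array([-0.00841747, -0.05162665,  0.01078838, -0.00826145, -0.08948625,
       -0.02671076]), 'joint_torque': array([ 6.86977401e-04, -4.31245637e+01, -2.44225341e+01,  7.18239974e-02,
        5.59992052e-02, -1.03805205e-04]), 'position': array([ 0.13585764, -0.50668601,  0.22606011]), 'eef_rot': array([[ 9.65916812e-01,  2.58852603e-01, -2.05708627e-04],
       [ 2.58852608e-01, -9.65915611e-01,  1.53584229e-03],
       [ 1.98859600e-04, -1.53674410e-03, -9.99998799e-01]]), 'ft_force': array([0.01560799, 0.4641865 , 0.14418879]), 'wrist_torque': array([0.00212138, 0.01382841, 0.04980353]), 'gripper_force': 0.0, 'finger_gap': 0.9993195081815592}
scene {'camera_matrix': array([[575.44863555,   0.        , 316.8555057 ],
       [  0.        , 575.44863555, 242.64909078],
       [  0.        ,   0.        ,   1.        ]]), 'origin': array([ 0.00835752, -0.90287996,  0.6398533 ]), 'orientation': array([[ 0.81611171, -0.32918177,  0.47497478],
       [-0.57770101, -0.44347153,  0.68526969],
       [-0.0149405 , -0.83365003, -0.55209095]])}
top {'camera_matrix': array([[493.1194781 ,   0.        , 321.91367499],
       [  0.        , 493.1194781 , 243.36866801],
       [  0.        ,   0.        ,   1.        ]]), 'origin': array([ 0.34679512, -0.24812687,  1.00541631]), 'orientation': array([[-0.00749159, -0.99099724,  0.13367257],
       [-0.99956357,  0.01124126,  0.02731851],
       [-0.02857522, -0.13340957, -0.99064895]])}
```

View pics/scene0.png

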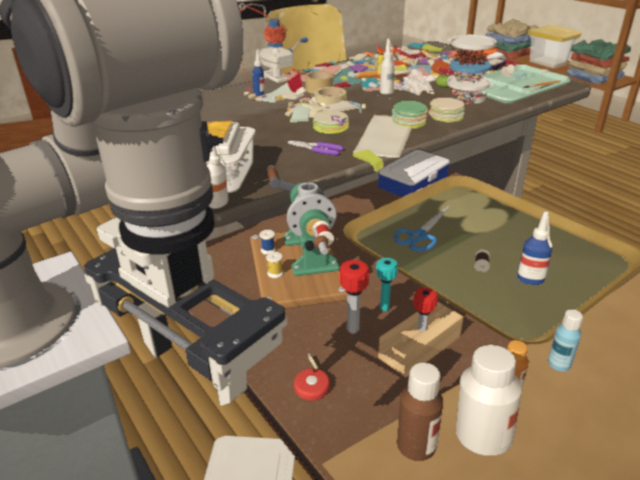

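View pics/top0.png

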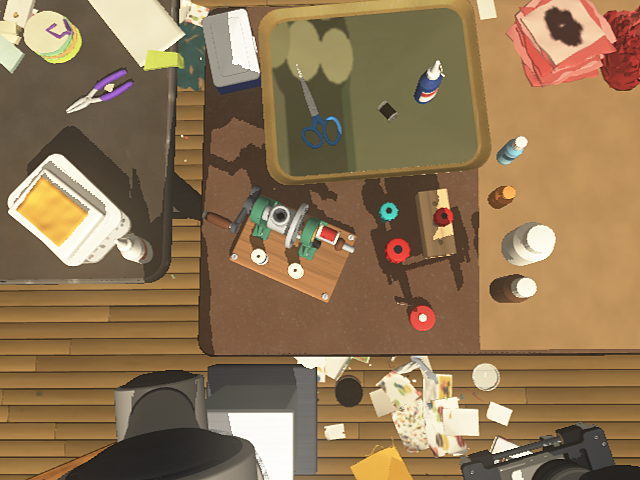

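The scene view shows two red-knobbed keys: a large one at (354,275), free-standing, and a smaller one at (425,300), standing in the block. The turquoise key is at (386,268). The small red one fits the description, being smaller of the reds and in the block. The winder hub is at top (290,222) and its handle is at top (218,218). I'll enlarge to confirm.

Run:
```python
import cv2
s=cv2.imread("pics/scene0.png");t=cv2.imread("pics/top0.png")
cv2.imwrite("pics/c_top.png",cv2.resize(t[170:320,195:395],None,fx=4,fy=4,interpolation=cv2.INTER_CUBIC))
a=cv2.resize(s[160:310,240:350],None,fx=4,fy=4,interpolation=cv2.INTER_CUBIC)
b=cv2.resize(s[240:390,330:420+0],None,fx=4,fy=4,interpolation=cv2.INTER_CUBIC)
b=cv2.resize(s[280:380,370:470],None,fx=3.5,fy=3.5,interpolation=cv2.INTER_CUBIC)
c=cv2.resize(t[190:270,370:470],None,fx=3.5,fy=3.5,interpolation=cv2.INTER_CUBIC)[:250]
import numpy as np
c=cv2.copyMakeBorder(c,0,250-c.shape[0],0,0,0)
cv2.imwrite("pics/c_mix.png",np.hstack([a,np.vstack([b,c])]))
```

```text
(no output)
```

View pics/c_top.png

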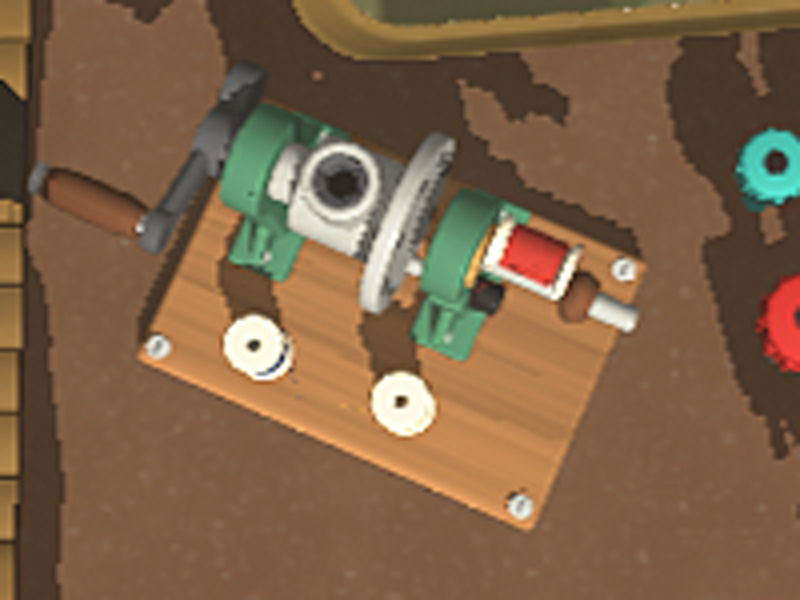

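View pics/c_mix.png

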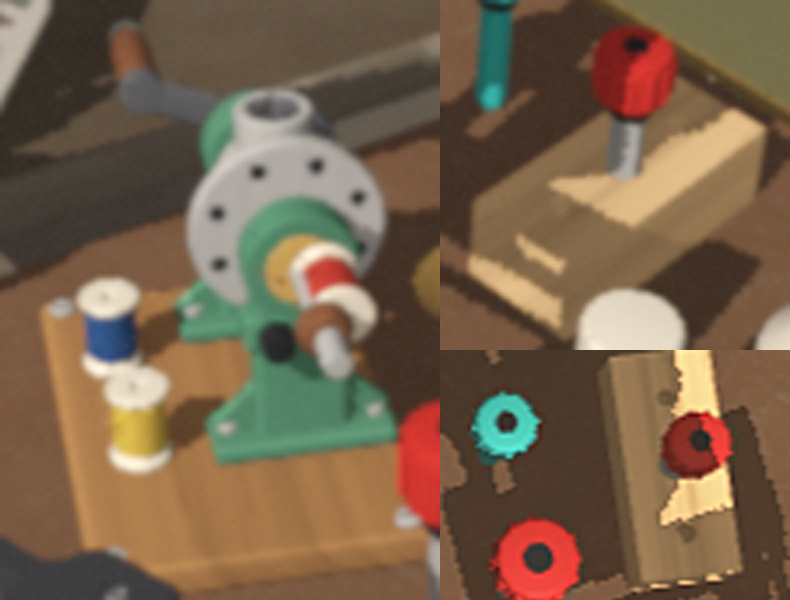

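```bash
cat > h.py <<'E'
from plant import arm
import numpy as np
def ray(n,p):
    c=arm.calibration(n);K=np.array(c["camera_matrix"]);R=np.array(c["orientation"])
    d=R@np.linalg.inv(K)@[p[0],p[1],1.];return np.array(c["origin"]),d/np.linalg.norm(d)
def atz(n,p,z):
    o,d=ray(n,p);return o+d*(z-o[2])/d[2]
def tri(*a):
    A=0;b=0;L=[]
    for n,p in a:
        o,d=ray(n,p);P=np.eye(3)-np.outer(d,d);A=A+P;b=b+P@o;L.append((P,o))
    x=np.linalg.solve(A,b);return x,[np.linalg.norm(P@(x-o)) for P,o in L]
def proj(n,X):
    c=arm.calibration(n);v=np.array(c["orientation"]).T@(np.array(X)-c["origin"]);u=np.array(c["camera_matrix"])@v;return u[:2]/u[2]
E
python3 - <<'E'
from h import *
np.set_printoptions(precision=4,suppress=True)
print("socket",tri(("top",(280.7,215.5)),("scene",(309.2,186.8))),atz("top",(280.7,215.5),.16),atz("scene",(309.2,186.8),.16))
c=[(230,259),(328.2,302),(355.7,235.5)]
C=[atz("top",p,.018) for p in c];print("corners",C)
d=C[0]-C[1];print("len",np.linalg.norm(d),np.linalg.norm(C[2]-C[1]),"yaw of +y",np.degrees(np.arctan2(d[1],d[0])), "x dir",np.degrees(np.arctan2(*(C[2]-C[1])[[1,0]])))
s=[(234.5,256.5),(325,296.3),(351,237.5)]
S=[atz("top",p,.018) for p in s];d=S[0]-S[1];print("screws yaw",np.degrees(np.arctan2(d[1],d[0])),np.degrees(np.arctan2(*(S[2]-S[1])[[1,0]])))
for n,p in(("blue",(258.5,256.5)),("yellow",(295.5,270.5))): print(n,atz("top",p,.056))
print("key knob",tri(("top",(443.4,217.1)),("scene",(425.4,300.6))),"top",tri(("top",(445.1,216)),("scene",(426,292.9))))
print("key base",atz("scene",(423.4,330),.042),atz("top",(443.4,217.1),.096))
for z in(.125,.135,.145,.155):print("handle",z,atz("top",(205,214.5),z),atz("top",(230,225.5),z))
E
```

```text
socket (array([ 0.5118, -0.1538,  0.1608]), [np.float64(0.0012271470034017468), np.float64(0.001227147003401572)]) [ 0.5108 -0.1531  0.16  ] [ 0.5138 -0.153   0.16  ]
corners [array([ 0.4502, -0.0346,  0.018 ]), array([ 0.3622, -0.2325,  0.018 ]), array([ 0.4953, -0.2893,  0.018 ])]
len 0.21659576886249268 0.14469264781369218 yaw of +y 66.03183429172776 x dir -23.123849403547737
screws yaw 65.90492436254365 -24.44938939306069
blue [ 0.4505 -0.0984  0.056 ]
yellow [ 0.4226 -0.1705  0.056 ]
key knob (array([ 0.5163, -0.4498,  0.0953]), [np.float64(0.0001251739463749882), np.float64(0.00012517394637504735)]) top (array([ 0.5156, -0.4497,  0.1101]), [np.float64(3.9433838293033094e-05), np.float64(3.9433838293068825e-05)])
key base [ 0.5138 -0.4545  0.042 ] [ 0.5163 -0.4497  0.096 ]
handle 0.125 [ 0.5213 -0.0103  0.125 ] [ 0.5003 -0.0567  0.125 ]
handle 0.135 [ 0.5193 -0.013   0.135 ] [ 0.4986 -0.0588  0.135 ]
handle 0.145 [ 0.5173 -0.0157  0.145 ] [ 0.4968 -0.061   0.145 ]
handle 0.155 [ 0.5154 -0.0184  0.155 ] [ 0.4951 -0.0632  0.155 ]
```

The crop confirms it: the small red key is in the block's middle hole, knob at top px (443,217) and scene px (425,301). The socket is at top px (280.7,215.5). The handle runs from top px (205,214) to (230,225). First move is over the handle.

```bash
python3 -m creep '[[[0.0402,-0.0299,0],[0,0,0],0.5],[[0.0402,-0.0299,0],[0,0,0],0.5],[[0.0402,-0.0299,0],[0,0,0],0.5],[[0.0402,-0.0299,0],[0,0,0],0.5],[[0.0402,-0.0299,0],[0,0,0],0.5],[[0.0402,-0.0299,0],[0,0,0],0.5],[[0.0402,-0.0299,0],[0,0,0],0.5],[[0.0402,-0.0299,0],[0,0,0],0.5],[[0.0402,-0.0299,0],[0,0,0],0.5],[[0.0402,-0.0299,0],[0,0,0],0.5],[[0.0402,-0.0299,0],[0,0,0],0.5],[[0.0402,-0.0299,0],[0,0,0],0.5],[[0,0,0],[0,0,-10.2],0.5],[[0,0,0],[0,0,-10.2],0.5],[[0,0,0],[0,0,-10.2],0.5],[[0,0,0],[0,0,-10.2],0.5],[[0,0,0],[0,0,-10.2],0.5],[[0,0,0],[0,0,0],0.5]]' 10; python3 -c "
from h import *
print(arm.observe())"
```

```text
t: 2.35
position: [0.5088, -0.0356, 0.2263]
eef_rot: [[0.408, 0.913, -0.001], [0.913, -0.408, 0.0], [-0.0, -0.001, -1.0]]
ft_force: [0.5, -0.3, 0.1]
finger_gap: 0.5
gripper_force: 0.0
{'t': 2.35, 'q': array([-1.26195492e+01,  1.80736469e+01,  8.96242850e+01, -5.12375040e-03,
        7.23494674e+01,  1.14743304e+01]), 'qvel': array([-0.08308101, -0.00864978, -0.18782253,  0.14599739, -0.03731058,
        4.79815911]), 'joint_torque': array([ 1.80745753e-02, -4.16163361e+01, -2.43181425e+01,  7.59737100e-02,
        3.59830423e-02, -1.03543840e+00]), 'position': array([ 0.50878191, -0.03564495,  0.22634529]), 'eef_rot': array([[ 4.08208061e-01,  9.12888546e-01, -8.25903880e-04],
       [ 9.12888886e-01, -4.08208125e-01,  9.75812429e-05],
       [-2.48059875e-04, -7.93791923e-04, -9.99999654e-01]]), 'ft_force': array([ 0.54310926, -0.27293471,  0.08771733]), 'wrist_torque': array([-0.00857627, -0.0647596 , -0.02340244]), 'gripper_force': 0.0, 'finger_gap': 0.4997810762698317}
```

```bash
python3 -m creep '[[[-0.005,0,0.03],[0,0,0],0.5],[[0,0,0.04],[0,0,0],0.5],[[0,0,0.04],[0,0,0],0.5],[[0,0,0],[0,0,0],0.0],[[0,0,0],[0,0,0],0.0],[[0,0,0],[0,0,0],0.0],[[0,0,0],[0,0,0],0.0],[[0,0,0],[0,0,0],0.0],[[0,0,0],[0,0,0],0.0]]' 15; python3 -c "
from h import *
import cv2
cv2.imwrite('pics/g_top.png',cv2.resize(arm.read_camera('scene')[130:280,200:400],None,fx=4,fy=4))"
```

```text
t: 3.48
position: [0.5074, -0.0402, 0.1171]
eef_rot: [[0.407, 0.913, 0.001], [0.913, -0.407, -0.0], [0.0, 0.001, -1.0]]
ft_force: [0.9, 1.2, 1.3]
finger_gap: 0.189
gripper_force: 15.0
```

View pics/g_top.png

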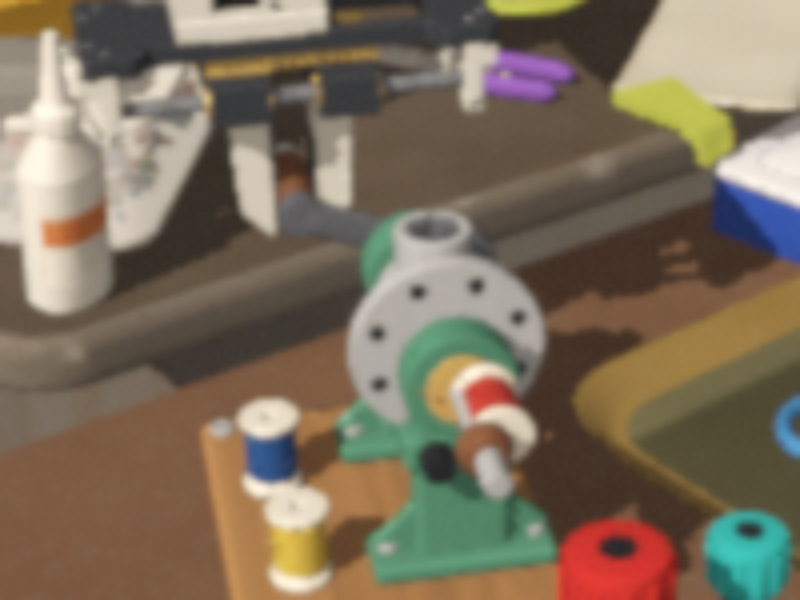

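The handle is pinched between the pads (gap 17.4 mm). Now leading it round its circle.

```bash
python3 -m creep '[[[0,0.0020,-0.0042],[0,0,0],0.0],[[0,0.0022,-0.0038],[0,0,0],0.0],[[0,0.0032,-0.0045],[0,0,0],0.0],[[0,0.0036,-0.0041],[0,0,0],0.0],[[0,0.0040,-0.00375],[0,0,0],0.0]]' 15;
python3 -m creep '[[[0,0.0044,-0.0033],[0,0,0],0.0],[[0,0,0],[0,0,0],0.0]]'
python3 -m creep '[[[0,0.0047,-0.0029],[0,0,0],0.0],[[0,0,0],[0,0,0],0.0]]'
python3 -m creep '[[[0,0.0050,-0.0024],[0,0,0],0.0],[[0,0,0],[0,0,0],0.0]]'
```

```text
t: 4.15
position: [0.5207, -0.0462, 0.1373]
eef_rot: [[0.407, 0.914, -0.001], [0.914, -0.407, 0.0], [0.0, -0.001, -1.0]]
ft_force: [0.3, 2.7, -1.4]
finger_gap: 0.191
gripper_force: 15.0
t: 4.4
position: [0.5253, -0.0483, 0.141]
eef_rot: [[0.407, 0.914, 0.001], [0.914, -0.407, -0.0], [0.0, 0.001, -1.0]]
ft_force: [1.0, 3.5, 4.0]
finger_gap: 0.188
gripper_force: 15.0
t: 4.65
position: [0.5295, -0.0502, 0.1438]
eef_rot: [[0.407, 0.914, 0.001], [0.914, -0.407, -0.0], [0.0, 0.001, -1.0]]
ft_force: [-1.0, 3.5, 5.3]
finger_gap: 0.193
gripper_force: 15.0
t: 4.9
position: [0.5342, -0.0523, 0.1462]
eef_rot: [[0.407, 0.914, 0.001], [0.914, -0.407, -0.0], [0.0, 0.002, -1.0]]
ft_force: [0.4, 4.4, 5.9]
finger_gap: 0.193
gripper_force: 15.0
```

```bash
cat > f.py <<'E'
from h import *
o=arm.observe();F=o['ft_force'];x=np.array([.9135,-.4067,0]);p=o['position']
dx=(p-[.5533,-.0608,0])@x;dz=p[2]+.0188-.115;th=np.arctan2(dx,dz);t=x*np.cos(th)-np.array([0,0,np.sin(th)]);r=x*np.sin(th)+np.array([0,0,np.cos(th)])
print("th %.3f r %.4f Ft %.2f Fr %.2f"%(th,np.hypot(dx,dz),F@t,F@r))
E
python3 f.py
python3 -m creep '[[[0,0.0052,-0.0029],[0,0,0],0.0],[[0,0,0],[0,0,0],0.0]]' >/dev/null;python3 f.py
python3 -m creep '[[[0,0.0053,-0.0014],[0,0,0],0.0],[[0,0,0],[0,0,0],0.0]]'>/dev/null;python3 f.py
python3 -m creep '[[[0,0.0054,-0.0008],[0,0,0],0.0],[[0,0,0],[0,0,0],0.0]]'>/dev/null;python3 f.py
```

```text
th -0.396 r 0.0542 Ft 0.96 Fr 5.99
th -0.291 r 0.0544 Ft 1.54 Fr -1.69
th -0.195 r 0.0545 Ft -0.35 Fr -3.89
th -0.096 r 0.0546 Ft 0.35 Fr -5.26
```

```bash
python3 -m creep '[[[0,0.0055,0.0004],[0,0,0],0.0],[[0,0,0],[0,0,0],0.0]]' >/dev/null;python3 f.py
python3 -m creep '[[[0,0.0055,0.0003],[0,0,0],0.0],[[0,0,0],[0,0,0],0.0]]'>/dev/null;python3 f.py
python3 -m creep '[[[0,0.0054,0.0008],[0,0,0],0.0],[[0,0,0],[0,0,0],0.0]]'>/dev/null;python3 f.py
```

```text
th 0.012 r 0.0545 Ft 0.59 Fr -1.55
th 0.115 r 0.0545 Ft 2.36 Fr -0.08
th 0.216 r 0.0545 Ft 1.32 Fr 1.57
```

```bash
python3 -m creep '[[[0,0.0053,0.0013],[0,0,0],0.0],[[0,0,0],[0,0,0],0.0]]' >/dev/null;python3 f.py
python3 -m creep '[[[0,0.0052,0.0018],[0,0,0],0.0],[[0,0,0],[0,0,0],0.0]]'>/dev/null;python3 f.py
```

```text
th 0.318 r 0.0546 Ft 3.06 Fr 2.71
th 0.417 r 0.0546 Ft 3.46 Fr 1.98
```

Pull is rising (3.5 N), so the flat is just ahead.

```bash
python3 -m creep '[[[0,0.0049,0.0024],[0,0,0],0.0],[[0,0,0],[0,0,0],0.0]]' >/dev/null;python3 f.py
```

```text
th 0.518 r 0.0547 Ft 2.86 Fr 2.60
```

```bash
python3 -m creep '[[[0,0.0047,0.0029],[0,0,0],0.0],[[0,0,0],[0,0,0],0.0]]' >/dev/null;python3 f.py
```

```text
th 0.621 r 0.0547 Ft 3.45 Fr 3.66
```

```bash
python3 -m creep '[[[0,0.0044,0.0033],[0,0,0],0.0],[[0,0,0],[0,0,0],0.0]]' >/dev/null;python3 f.py
```

```text
th 0.711 r 0.0547 Ft -3.14 Fr 5.80
```

Force flipped from +3.5 to -3.1 N, so the flat's middle is at about 0.66 rad. Letting go and rising.

```bash
python3 -m creep '[[[0,0,0],[0,0,0],0.5],[[0,0,0],[0,0,0],0.5],[[0,0,0],[0,0,0],0.5],[[0,0,0],[0,0,0],0.5],[[0,0,-0.03],[0,0,0],0.5],[[0,0,-0.05],[0,0,0],0.5],[[0,0,-0.05],[0,0,0],0.5],[[0,0,0],[0,0,0],0.5]]'
python3 - <<'E'
from h import *
import cv2
print(tri(("top",(397,250)),("scene",(354,275))),tri(("top",(389,211)),("scene",(386,267))))
t=arm.read_camera('top');s=arm.read_camera('scene')
a=cv2.resize(t[165:275,190:330],None,fx=2.8,fy=2.8,interpolation=cv2.INTER_CUBIC)
b=cv2.resize(s[160:270,240:380],None,fx=2.8,fy=2.8,interpolation=cv2.INTER_CUBIC)
cv2.imwrite('pics/let.png',np.hstack([a,b]))
x=np.array([.9135,-.4067,0]);A=np.array([.5533,-.0608,.115])
for th in(.45,.55,.66,.75): 
  P=A+.055*(x*np.sin(th)+np.array([0,0,np.cos(th)])); print(th,(proj("top",P)-[190,165])*2.8,(proj("scene",P)-[240,160])*2.8+[392,0])
E
```

```text
t: 8.65
position: [0.5871, -0.0756, 0.2722]
eef_rot: [[0.407, 0.914, 0.009], [0.914, -0.407, -0.002], [0.001, 0.009, -1.0]]
ft_force: [0.2, -0.2, 0.2]
finger_gap: 0.497
gripper_force: 0.0
(array([ 0.45291283, -0.35924986,  0.11631943]), [np.float64(0.00024326291812437552), np.float64(0.00024326291812430396)]) (array([ 0.5288193 , -0.34874625,  0.09270319]), [np.float64(0.0011971941546756529), np.float64(0.001197194154675763)])
0.45 [122.59259141  41.16003022] [590.85072646  -1.70523764]
0.55 [126.65773352  35.40639688] [597.84336379   1.1190121 ]
0.66 [131.04521798  29.82560684] [605.03919021   4.97693244]
0.75 [134.52946304  25.88735196] [610.48071133   8.6819719 ]
```

View pics/let.png

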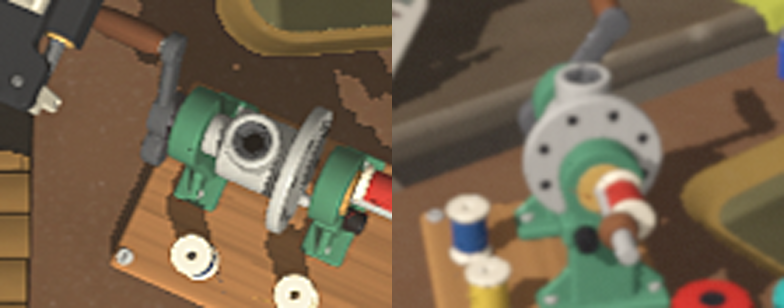

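The crank settled at about 0.66: the handle lies along top-crop (90,10)–(175,50), as predicted. Both spools still stand. Next is the key.

```bash
python3 -m creep '[[[-0.0464,0.0109,0],[0,0,0],0.6],[[-0.0464,0.0109,0],[0,0,0],0.6],[[-0.0464,0.0109,0],[0,0,0],0.6],[[-0.0464,0.0109,0],[0,0,0],0.6],[[-0.0464,0.0109,0],[0,0,0],0.6],[[-0.0464,0.0109,0],[0,0,0],0.6],[[-0.0464,0.0109,0],[0,0,0],0.6],[[-0.0464,0.0109,0],[0,0,0],0.6],[[0,0,0],[0,0,-8],0.6],[[0,0,0],[0,0,-8],0.6],[[0,0,0],[0,0,-8],0.6],[[0,0,0.05],[0,0,0],0.6],[[0,0,0.05],[0,0,0],0.6],[[0,0,0],[0,0,0],0.6]]'
```

```text
t: 10.5
position: [0.5117, -0.4473, 0.1612]
eef_rot: [[0.0, 1.0, -0.009], [1.0, -0.0, 0.009], [0.009, -0.009, -1.0]]
ft_force: [0.3, -1.1, 0.7]
finger_gap: 0.6
gripper_force: 0.0
```

```bash
python3 -m creep '[[[-0.0024,0.0044,0],[-0.52,-0.52,0],0.6],[[0,0,0.042],[0,0,0],0.6],[[0,0,0.042],[0,0,0],0.6],[[0,0,0],[0,0,0],0.6],[[0,0,0],[0,0,0],0.0],[[0,0,0],[0,0,0],0.0],[[0,0,0],[0,0,0],0.0],[[0,0,0],[0,0,0],0.0],[[0,0,0],[0,0,0],0.0]]' 30
```

```text
t: 11.62
position: [0.5198, -0.4538, 0.0856]
eef_rot: [[0.0, 1.0, 0.011], [1.0, 0.0, -0.012], [-0.012, 0.011, -1.0]]
ft_force: [-0.9, 1.1, 6.5]
finger_gap: 0.356
gripper_force: 29.9
```

```bash
python3 -m creep '[[[0,0,0],[0,0,0],0.6],[[0,0,0],[0,0,0],0.6],[[0,0,0],[0,0,0],0.6]]'; python3 -c "
from h import *
import cv2
t=arm.read_camera('top');s=arm.read_camera('scene')
a=cv2.resize(t[170:280,380:500],None,fx=3,fy=3,interpolation=cv2.INTER_CUBIC)
b=cv2.resize(s[250:360,360:480],None,fx=3,fy=3,interpolation=cv2.INTER_CUBIC)
cv2.imwrite('pics/k.png',np.hstack([a,b]))
print(arm.observe()['eef_rot'],arm.observe()['position'])"
```

```text
t: 12.0
position: [0.5192, -0.4528, 0.0833]
eef_rot: [[0.0, 1.0, 0.009], [1.0, 0.0, -0.009], [-0.009, 0.009, -1.0]]
ft_force: [0.4, -0.2, 0.0]
finger_gap: 0.592
gripper_force: 0.0
[[ 3.79049059e-05  9.99961395e-01  8.78676521e-03]
 [ 9.99961452e-01  3.92483956e-05 -8.78028754e-03]
 [-8.78029345e-03  8.78675931e-03 -9.99922847e-01]] [ 0.51922823 -0.45283948  0.0833077 ]
```

View pics/k.png

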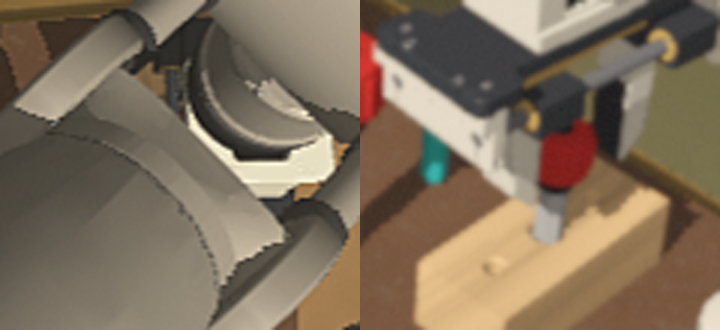

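```bash
python3 -m creep '[[[0.0028,-0.003,0.0063],[0.5,0.5,0],0.6],[[0,0,0],[0,0,0],0.6],[[0,0,0],[0,0,0],0.6]]' && python3 -m creep '[[[0,0,0],[0,0,0],0.0],[[0,0,0],[0,0,0],0.0],[[0,0,0],[0,0,0],0.0],[[0,0,0],[0,0,0],0.0]]' 30
```

```text
t: 12.48
position: [0.5163, -0.4502, 0.077]
eef_rot: [[0.0, 1.0, 0.0], [1.0, -0.0, -0.0], [-0.0, 0.0, -1.0]]
ft_force: [0.2, -0.5, 0.2]
finger_gap: 0.598
gripper_force: 0.0
t: 12.98
position: [0.5163, -0.4503, 0.0773]
eef_rot: [[0.0, 1.0, 0.0], [1.0, -0.0, -0.001], [-0.001, 0.0, -1.0]]
ft_force: [-0.6, 0.4, -0.7]
finger_gap: 0.357
gripper_force: 30.0
```

```bash
python3 -m creep '[[[0,0,-0.02],[0,0,0],0.0],[[0,0,-0.04],[0,0,0],0.0],[[0,0,-0.04],[0,0,0],0.0],[[0,0,-0.04],[0,0,0],0.0],[[0,0,-0.04],[0,0,0],0.0],[[0,0,-0.01],[0,0,0],0.0],[[0.0371,-0.0005,0],[0,0,0],0.0],[[0.0371,-0.0005,0],[0,0,0],0.0],[[0.0371,-0.0005,0],[0,0,0],0.0],[[0.0371,-0.0005,0],[0,0,0],0.0],[[0.0371,-0.0005,0],[0,0,0],0.0],[[0.0371,-0.0005,0],[0,0,0],0.0],[[0.0371,-0.0005,0],[0,0,0],0.0],[[0.0371,-0.0005,0],[0,0,0],0.0],[[0,0,0],[0,0,0],0.0],[[0,0,0],[0,0,0],0.0],[[0,0,0],[0,0,0],0.0]]' 30; python3 -c "
from h import *
import cv2
s=arm.read_camera('scene');t=arm.read_camera('top')
b=cv2.resize(s[90:240,240:380],None,fx=4,fy=4,interpolation=cv2.INTER_CUBIC)
cv2.imwrite('pics/above.png',b)
p=arm.observe()['position'];print((proj('scene',p+[0,0,.0188-.088])-[240,90])*4,(proj('scene',p+[0,0,.0188])-[240,90])*4,(proj('scene',[.512,-.1535,.16])-[240,90])*4)"
```

```text
t: 15.1
position: [0.5121, -0.1542, 0.2665]
eef_rot: [[0.001, 1.0, -0.001], [1.0, -0.001, -0.0], [-0.0, -0.001, -1.0]]
ft_force: [-0.6, 0.6, -1.5]
finger_gap: 0.351
gripper_force: 30.0
[273.3503172  312.42104106] [268.4117853  119.01200047] [274.128309   388.73564855]
```

View pics/above.png

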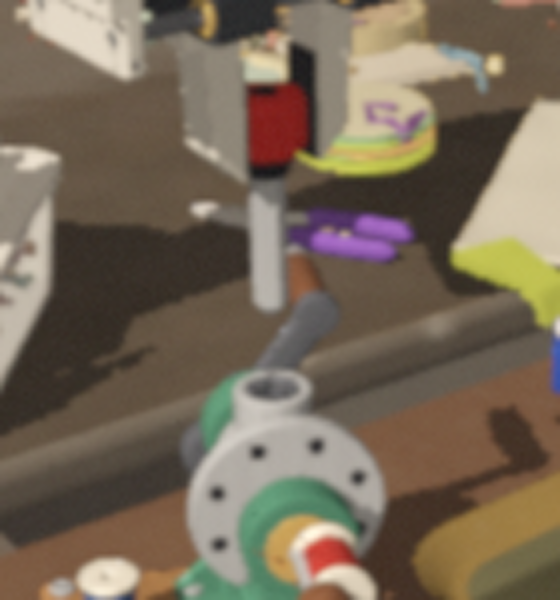

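Image: the key is in the pads (knob at crop (278,120)), but the shank leans. Its tip is at (268,306), left of the predicted (273,312). I'll turn the hand to measure the lean.

```bash
cat > cap.py <<'E'
import sys,cv2;from h import *
n=sys.argv[1];cv2.imwrite(f'pics/r_{n}.png',arm.read_camera('scene'));o=arm.observe();np.savez(f'pose_{n}.npz',p=o['position'],R=o['eef_rot']);print(n,o['position'].round(4),o['q'][5].round(1))
E
python3 cap.py a
python3 -m creep '[[[0,0,0],[0,0,-10],0.0],[[0,0,0],[0,0,-10],0.0],[[0,0,0],[0,0,-10],0.0],[[0,0,0],[0,0,-10],0.0],[[0,0,0],[0,0,-5],0.0],[[0,0,0],[0,0,0],0.0],[[0,0,0],[0,0,0],0.0]]' >/dev/null; python3 cap.py b
python3 -m creep '[[[0,0,0],[0,0,-10],0.0],[[0,0,0],[0,0,-10],0.0],[[0,0,0],[0,0,-10],0.0],[[0,0,0],[0,0,-10],0.0],[[0,0,0],[0,0,-5],0.0],[[0,0,0],[0,0,0],0.0],[[0,0,0],[0,0,0],0.0]]' >/dev/null; python3 cap.py c
python3 - <<'E'
import cv2,numpy as np
cv2.imwrite('pics/rot.png',np.hstack([cv2.resize(cv2.imread(f'pics/r_{n}.png')[100:200,280:340],None,fx=4.4,fy=4.4,interpolation=cv2.INTER_CUBIC) for n in 'abc']))
E
```

```text
a [ 0.5122 -0.1541  0.2668] -24.9
b [ 0.5123 -0.1535  0.2671] -69.8
c [ 0.5123 -0.1533  0.2671] -114.8
```

View pics/rot.png

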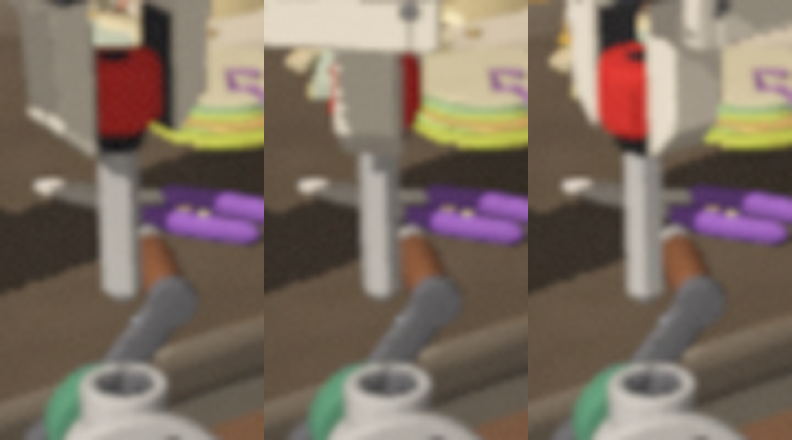

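Run:
```python
import cv2,numpy as np;from h import *
for n in 'abc':
    g=cv2.imread(f'pics/r_{n}.png',0).astype(float);z=np.load(f'pose_{n}.npz');p=z['p']
    out=[]
    for r0 in(141,161):
        w=g[r0-3:r0+4,298:318].mean(0);d=np.diff(w);i=d[:10].argmax();j=6+d[6:].argmin()
        f=lambda k,s:k+.5+298+(0 if k in(0,len(d)-1) else (lambda a,b,c:(a-c)/(2*(a-2*b+c)))(*(s*d[k-1:k+2])))
        out.append((round(f(i,1),2),round(f(j,-1),2)))
    c=g[155:178,304:310].mean(1);print(n,out,"mid",[round(np.mean(o),2) for o in out],"pred",proj('scene',p+[0,0,.0188-.088]).round(2),proj('scene',p+[0,0,-.02]).round(2));print(c.round().astype(int))
```

```text
a [(np.float64(301.73), np.float64(309.22)), (np.float64(302.53), np.float64(309.85))] mid [np.float64(305.48), np.float64(306.19)] pred [308.3  168.03] [307.63 141.59]
[172 173 172 174 173 174 174 174 175 175 171 154 122  98  90  89  90  91
  92  93  97  99 100]
b [(np.float64(301.4), np.float64(307.34)), (np.float64(301.88), np.float64(307.88))] mid [np.float64(304.37), np.float64(304.88)] pred [308.16 167.76] [307.48 141.32]
[157 158 158 158 159 161 161 161 162 162 159 144 115  94  88  88  88  90
  91  91  96  98  98]
c [(np.float64(301.47), np.float64(309.95)), (np.float64(301.85), np.float64(306.32))] mid [np.float64(305.71), np.float64(304.09)] pred [308.11 167.69] [307.42 141.26]
[159 160 160 160 160 160 160 160 161 161 161 152 125 101  92  89  90  91
  92  93  98 100 100]
```

```bash
python3 -m creep '[[[-0.0022,-0.0015,0.015],[0,0,0],0.0],[[0,0,0.013],[0,0,0],0.0],[[0,0,0.006],[0,0,0],0.0],[[0,0,0],[0,0,0],0.0],[[0,0,0],[0,0,0],0.0]]' 30
for k in 1; do python3 -m creep '[[[0,0,0.002],[0,0,0],0.0],[[0,0,0.002],[0,0,0],0.0],[[0,0,0],[0,0,0],0.0]]'; python3 -m creep '[[[0,0,0.002],[0,0,0],0.0],[[0,0,0],[0,0,0],0.0],[[0,0,0],[0,0,0],0.0]]'; done; python3 -c "
from h import *
print(arm.observe()['wrist_torque'])"
```

```text
t: 17.73
position: [0.5147, -0.155, 0.2334]
eef_rot: [[-1.0, 0.0, 0.001], [0.0, 1.0, -0.001], [-0.001, -0.001, -1.0]]
ft_force: [0.4, 0.6, -1.1]
finger_gap: 0.354
gripper_force: 30.0
t: 18.1
position: [0.5144, -0.1548, 0.229]
eef_rot: [[-1.0, 0.0, 0.0], [0.0, 1.0, -0.0], [-0.0, -0.0, -1.0]]
ft_force: [0.1, 0.1, -1.3]
finger_gap: 0.356
gripper_force: 30.0
t: 18.48
position: [0.5145, -0.1548, 0.2271]
eef_rot: [[-1.0, -0.0, 0.0], [-0.0, 1.0, -0.0], [-0.0, -0.0, -1.0]]
ft_force: [-0.4, 0.1, -1.1]
finger_gap: 0.354
gripper_force: 30.0
[ 0.10306454 -0.14627145  0.00293854]
```

```bash
for k in 1; do python3 -m creep '[[[0,0,0.0015],[0,0,0],0.0],[[0,0,0],[0,0,0],0.0]]'|sed -n 2,4p; python3 -m creep '[[[0,0,0.0015],[0,0,0],0.0],[[0,0,0],[0,0,0],0.0]]'|sed -n 2,4p;python3 -m creep '[[[0,0,0.0015],[0,0,0],0.0],[[0,0,0],[0,0,0],0.0]]'|sed -n 2,4p; done
```

```text
position: [0.5144, -0.1548, 0.2255]
eef_rot: [[-1.0, -0.0, 0.0], [-0.0, 1.0, -0.0], [-0.0, -0.0, -1.0]]
ft_force: [-0.5, 0.1, -1.6]
position: [0.5145, -0.1547, 0.2241]
eef_rot: [[-1.0, -0.0, 0.0], [-0.0, 1.0, -0.0], [-0.0, -0.0, -1.0]]
ft_force: [-0.6, 0.6, -0.2]
position: [0.5148, -0.1547, 0.2233]
eef_rot: [[-1.0, -0.0, 0.002], [-0.0, 1.0, -0.0], [-0.002, -0.0, -1.0]]
ft_force: [-0.8, 1.6, 3.5]
```

```bash
cat > s.py <<'E'
from h import *
o=arm.observe();R=o['eef_rot'];print("t %.2f"%o['t'],o['position'].round(4),"F",o['ft_force'].round(1),"Mz %.3f"%o['wrist_torque'][2],"M",o['wrist_torque'].round(2),"q6 %.1f"%o['q'][5],"tilt",R[:2,2].round(3))
E
python3 s.py
for k in 1; do
python3 -m creep '[[[0,0,0.0005],[0,0,5],0.0],[[0,0,0],[0,0,0],0.0]]'>/dev/null; python3 s.py
python3 -m creep '[[[0,0,0],[0,0,5],0.0],[[0,0,0],[0,0,0],0.0]]'>/dev/null; python3 s.py
python3 -m creep '[[[0,0,0],[0,0,5],0.0],[[0,0,0],[0,0,0],0.0]]'>/dev/null; python3 s.py
done
```

```text
t 19.23 [ 0.5148 -0.1547  0.2233] F [-0.8  1.6  3.5] Mz 0.026 M [ 0.56 -0.    0.03] q6 -114.9 tilt [ 0.002 -0.   ]
t 19.48 [ 0.5149 -0.1547  0.2229] F [-0.4  2.5  5.2] Mz 0.006 M [ 0.49 -0.13  0.01] q6 -109.9 tilt [ 0.002 -0.001]
t 19.73 [ 0.5151 -0.1548  0.223 ] F [-0.3  2.2  5.7] Mz -0.054 M [ 0.54 -0.15 -0.05] q6 -104.9 tilt [ 0.002 -0.001]
t 19.98 [ 0.5151 -0.1549  0.2231] F [0.1 1.7 6. ] Mz 0.037 M [ 0.41 -0.17  0.04] q6 -99.9 tilt [ 0.003 -0.001]
```

```bash
python3 -m creep '[[[0,0.001,0],[0,0,5],0.0],[[0,0,0],[0,0,0],0.0]]'>/dev/null; python3 s.py
python3 -m creep '[[[0,0.0005,0],[0,0,5],0.0],[[0,0,0],[0,0,0],0.0]]'>/dev/null; python3 s.py
python3 -m creep '[[[0,0,0],[0,0,5],0.0],[[0,0,0],[0,0,0],0.0]]'>/dev/null; python3 s.py
python3 -m creep '[[[0,0,0],[0,0,5],0.0],[[0,0,0],[0,0,0],0.0]]'>/dev/null; python3 s.py
```

```text
t 20.23 [ 0.5154 -0.1544  0.2232] F [-0.3  0.4  6.2] Mz 0.022 M [ 0.02 -0.15  0.02] q6 -94.8 tilt [ 0.003 -0.002]
t 20.48 [ 0.5155 -0.154   0.2231] F [-0.4 -0.6  4.6] Mz -0.015 M [-0.   -0.07 -0.01] q6 -89.7 tilt [ 0.003 -0.002]
t 20.73 [ 0.5156 -0.154   0.2231] F [-0.5 -0.   5.8] Mz -0.039 M [ 0.01 -0.18 -0.04] q6 -84.7 tilt [ 0.003 -0.002]
t 20.98 [ 0.5155 -0.1538  0.2229] F [1.  0.6 5.7] Mz -0.039 M [ 0.08 -0.28 -0.04] q6 -79.8 tilt [ 0.003 -0.002]
```

```bash
python3 -m creep '[[[0,0,0.0003],[0,0,3],0.0],[[0,0,0],[0,0,3],0.0],[[0,0,0],[0,0,0],0.0]]'>/dev/null; python3 s.py
python3 -m creep '[[[0,0,0],[0,0,3],0.0],[[0,0,0],[0,0,3],0.0],[[0,0,0],[0,0,0],0.0]]'>/dev/null; python3 s.py
python3 -m creep '[[[0,0,0],[0,0,3],0.0],[[0,0,0],[0,0,3],0.0],[[0,0,0],[0,0,0],0.0]]'>/dev/null; python3 s.py
python3 -m creep '[[[0,0,0],[0,0,3],0.0],[[0,0,0],[0,0,3],0.0],[[0,0,0],[0,0,0],0.0]]'>/dev/null; python3 s.py
```

```text
t 21.35 [ 0.5156 -0.1535  0.2227] F [1.1 0.9 6.3] Mz 0.031 M [ 0.2  -0.31  0.03] q6 -73.8 tilt [ 0.003 -0.001]
t 21.73 [ 0.5157 -0.1534  0.2226] F [1.2 1.9 5.9] Mz 0.034 M [ 0.32 -0.46  0.03] q6 -67.8 tilt [ 0.003 -0.001]
t 22.10 [ 0.5146 -0.1534  0.2214] F [-0.5 -0.1 -1.3] Mz -0.022 M [-0.08  0.03 -0.02] q6 -61.8 tilt [-0.001 -0.   ]
t 22.48 [ 0.5144 -0.1534  0.2211] F [ 0.2 -0.4 -1.3] Mz -0.024 M [ 0.02  0.08 -0.02] q6 -55.9 tilt [-0.001 -0.   ]
```

It dropped in at q6 ≈ -62. Sinking the key.

```bash
python3 -m creep '[[[0,0,0.0015],[0,0,0],0.0],[[0,0,0.0015],[0,0,0],0.0],[[0,0,0],[0,0,0],0.0]]'>/dev/null; python3 s.py
python3 -m creep '[[[0,0,0.0015],[0,0,0],0.0],[[0,0,0.0015],[0,0,0],0.0],[[0,0,0],[0,0,0],0.0]]'>/dev/null; python3 s.py
python3 -m creep '[[[0,0,0.001],[0,0,0],0.0],[[0,0,0.001],[0,0,0],0.0],[[0,0,0],[0,0,0],0.0]]'>/dev/null; python3 s.py
```

```text
t 22.85 [ 0.5144 -0.1534  0.2185] F [-2.2 -0.9 -0.9] Mz 0.060 M [-0.1   0.6   0.06] q6 -55.8 tilt [-0.001 -0.   ]
t 23.23 [ 0.5146 -0.1535  0.2157] F [-5.2 -0.7  1.2] Mz 0.046 M [-0.19  1.05  0.05] q6 -55.8 tilt [-0. -0.]
t 23.60 [ 0.5146 -0.1535  0.2138] F [-5.5 -1.5  2.6] Mz -0.008 M [-0.21  1.15 -0.01] q6 -55.8 tilt [-0.    -0.001]
```

```bash
python3 -m creep '[[[0.0006,-0.0008,0],[0,0,0],0.0],[[0,0,0],[0,0,0],0.0]]'>/dev/null; python3 s.py
python3 -m creep '[[[0,0,0.001],[0,0,0],0.0],[[0,0,0.001],[0,0,0],0.0],[[0,0,0],[0,0,0],0.0]]'>/dev/null; python3 s.py
```

```text
t 23.85 [ 0.5141 -0.1533  0.2138] F [-3.3 -0.4  0.9] Mz 0.030 M [-0.16  0.58  0.03] q6 -55.8 tilt [ 0.001 -0.001]
t 24.23 [ 0.514  -0.1533  0.2116] F [-2.8 -0.1  0.8] Mz 0.051 M [-0.15  0.55  0.05] q6 -55.8 tilt [ 0. -0.]
```

```bash
python3 -m creep '[[[0.0004,-0.0005,0.0001],[0,0,4],0.0],[[0,0,0.0001],[0,0,6],0.0]]'>/dev/null; python3 s.py
python3 -m creep '[[[0,0,0.0002],[0,0,8],0.0],[[0,0,0.0002],[0,0,8],0.0]]'>/dev/null; python3 s.py
python3 -m creep '[[[0,0,0.0002],[0,0,8],0.0],[[0,0,0.0002],[0,0,8],0.0]]'>/dev/null; python3 s.py
python3 -m creep '[[[0,0,0.0002],[0,0,8],0.0],[[0,0,0.0002],[0,0,8],0.0]]'>/dev/null; python3 s.py
```

```text
t 24.48 [ 0.5134 -0.1532  0.2114] F [-3.  -1.1  1.3] Mz 0.187 M [-0.16  0.57  0.19] q6 -45.7 tilt [ 0. -0.]
t 24.73 [ 0.513  -0.1531  0.2111] F [-4.5 -0.6  0.8] Mz 0.241 M [-0.08  0.99  0.24] q6 -29.6 tilt [-0.001 -0.   ]
t 24.98 [ 0.5126 -0.1528  0.2107] F [-5.4  0.5  3.8] Mz 0.237 M [0.17 1.25 0.24] q6 -13.6 tilt [-0.001  0.   ]
t 25.23 [ 0.5124 -0.1524  0.2104] F [-6.4  1.8  3.8] Mz 0.240 M [0.49 1.46 0.24] q6 2.4 tilt [-0.002  0.001]
```

```bash
python3 -m creep '[[[0,-0.0012,0],[0,0,0],0.0],[[0,0,0],[0,0,0],0.0]]'>/dev/null; python3 s.py
python3 -m creep '[[[0,-0.0008,0],[0,0,0],0.0],[[0,0,0],[0,0,0],0.0]]'>/dev/null; python3 s.py
```

```text
t 25.48 [ 0.512  -0.1523  0.2104] F [-5.2  0.8  2.8] Mz 0.185 M [0.3  0.94 0.19] q6 2.2 tilt [-0.  0.]
t 25.73 [ 0.5117 -0.1523  0.2104] F [-2.7  0.7  1.3] Mz 0.212 M [0.14 0.48 0.21] q6 2.2 tilt [ 0.001 -0.   ]
```

```bash
python3 -m creep '[[[0,-0.0008,0.0002],[0,0,8],0.0],[[0,-0.0003,0.0002],[0,0,8],0.0]]'>/dev/null; python3 s.py
python3 -m creep '[[[0,-0.0003,0.0002],[0,0,7],0.0],[[0,-0.0003,0.0002],[0,0,7],0.0]]'>/dev/null; python3 s.py
python3 -m creep '[[[0,0,0],[0,0,0],0.0]]'>/dev/null; python3 s.py
```

```text
t 25.98 [ 0.5112 -0.1518  0.2101] F [-0.7 -0.   0.8] Mz 0.219 M [0.13 0.17 0.22] q6 18.4 tilt [ 0.002 -0.001]
t 26.23 [ 0.5109 -0.1514  0.2097] F [-1.6  1.5  0.4] Mz 0.219 M [0.19 0.16 0.22] q6 32.4 tilt [ 0.002 -0.001]
t 26.35 [ 0.5109 -0.1514  0.2097] F [0.1 1.3 1.3] Mz 0.123 M [0.2  0.04 0.12] q6 32.2 tilt [ 0.002 -0.001]
```

```bash
for k in 1; do
python3 -m creep '[[[0,-0.0003,0.0001],[0,0,4],0.0],[[0,-0.0002,0.0001],[0,0,4],0.0]]'>/dev/null; python3 s.py
python3 -m creep '[[[0,-0.0002,0.0001],[0,0,4],0.0]]'>/dev/null; python3 s.py
python3 -m creep '[[[0,-0.0002,0.0001],[0,0,4],0.0]]'>/dev/null; python3 s.py
python3 -m creep '[[[0,-0.0002,0.0001],[0,0,4],0.0]]'>/dev/null; python3 s.py
python3 -m creep '[[[0,-0.0002,0.0001],[0,0,4],0.0]]'>/dev/null; python3 s.py
python3 -m creep '[[[0,-0.0002,0.0001],[0,0,4],0.0]]'>/dev/null; python3 s.py
python3 -m creep '[[[0,-0.0002,0.0001],[0,0,4],0.0]]'>/dev/null; python3 s.py
python3 -m creep '[[[0,-0.0002,0.0001],[0,0,4],0.0]]'>/dev/null; python3 s.py
done
```

```text
t 26.60 [ 0.5107 -0.1511  0.2096] F [0.3 1.3 1.5] Mz 0.236 M [ 0.09 -0.12  0.24] q6 40.2 tilt [ 0.002 -0.001]
t 26.73 [ 0.5106 -0.1509  0.2095] F [0.9 0.2 0.1] Mz 0.217 M [ 0.14 -0.11  0.22] q6 44.2 tilt [ 0.002 -0.001]
t 26.85 [ 0.5106 -0.1508  0.2094] F [-0.1 -0.   0.7] Mz 0.243 M [ 0.13 -0.11  0.24] q6 48.2 tilt [ 0.003 -0.001]
t 26.98 [ 0.5106 -0.1506  0.2093] F [0.2 0.3 0.7] Mz 0.240 M [ 0.13 -0.18  0.24] q6 52.3 tilt [ 0.003 -0.001]
t 27.10 [ 0.5106 -0.1504  0.2093] F [ 1.   0.4 -0.2] Mz 0.331 M [ 0.08 -0.19  0.33] q6 56.3 tilt [ 0.003 -0.001]
t 27.23 [ 0.5106 -0.1503  0.2092] F [0.7 0.1 1.1] Mz 0.247 M [ 0.1  -0.21  0.25] q6 60.3 tilt [ 0.003 -0.001]
t 27.35 [ 0.5106 -0.1501  0.2091] F [0.6 0.9 0.1] Mz 0.290 M [ 0.08 -0.26  0.29] q6 64.3 tilt [ 0.003 -0.001]
t 27.48 [ 0.5107 -0.1499  0.2091] F [ 1.4 -0.3  0.5] Mz 0.275 M [ 0.06 -0.27  0.27] q6 68.3 tilt [ 0.003 -0.001]
```

```bash
for k in 1; do
python3 -m creep '[[[0,0,0.0001],[0,0,4],0.0]]'>/dev/null; python3 s.py
python3 -m creep '[[[0,-0.0001,0.0001],[0,0,4],0.0]]'>/dev/null; python3 s.py
python3 -m creep '[[[0,0,0.0001],[0,0,4],0.0]]'>/dev/null; python3 s.py
python3 -m creep '[[[0,-0.0001,0.0001],[0,0,4],0.0]]'>/dev/null; python3 s.py
python3 -m creep '[[[0,0,0.0001],[0,0,4],0.0]]'>/dev/null; python3 s.py
python3 -m creep '[[[0,0,0.0001],[0,0,4],0.0]]'>/dev/null; python3 s.py
done
```

```text
t 27.60 [ 0.5107 -0.1498  0.209 ] F [ 0.9  0.7 -0.2] Mz 0.298 M [ 0.25 -0.26  0.3 ] q6 72.3 tilt [ 0.003 -0.001]
t 27.73 [ 0.5108 -0.1497  0.2089] F [ 1.3 -0.3  0.2] Mz 0.305 M [ 0.27 -0.3   0.3 ] q6 76.3 tilt [ 0.003 -0.001]
t 27.85 [ 0.5108 -0.1496  0.2088] F [1.6 0.7 1.2] Mz 0.351 M [ 0.3  -0.36  0.35] q6 80.3 tilt [ 0.004 -0.001]
t 27.98 [ 0.5109 -0.1494  0.2088] F [1.4 1.1 1.3] Mz 0.358 M [ 0.35 -0.36  0.36] q6 84.3 tilt [ 0.004 -0.001]
t 28.10 [ 0.511  -0.1494  0.2087] F [2.2 1.7 0.5] Mz 0.380 M [ 0.42 -0.44  0.38] q6 88.3 tilt [ 0.004 -0.001]
t 28.23 [ 0.5111 -0.1493  0.2086] F [2.4 1.9 0.8] Mz 0.329 M [ 0.55 -0.53  0.33] q6 92.3 tilt [ 0.004 -0.001]
```

```bash
python3 -m creep '[[[0,0,0.0001],[0,0,3],0.0]]'>/dev/null; python3 s.py
python3 -m creep '[[[0,0,0],[0,0,0],0.6],[[0,0,0],[0,0,0],0.6],[[0,0,0],[0,0,0],0.6],[[0,0,0],[0,0,0],0.6]]'; python3 s.py
python3 -m creep '[[[0,0,-0.02],[0,0,0],0.6],[[0,0,-0.04],[0,0,0],0.6],[[0,0,-0.05],[0,0,0],0.6],[[0,0,0],[0,0,0],0.6]]'
python3 - <<'E'
from h import *
import cv2
s=arm.read_camera('scene');t=arm.read_camera('top')
cv2.imwrite('pics/end.png',np.hstack([cv2.resize(x,None,fx=3.2,fy=3.2,interpolation=cv2.INTER_CUBIC) for x in(s[120:270,240:364],t[165:315,220:344])]))
E
```

```text
t 28.35 [ 0.5112 -0.1493  0.2086] F [2.3 2.1 1.9] Mz 0.310 M [ 0.58 -0.56  0.31] q6 95.3 tilt [ 0.004 -0.001]
t: 28.85
position: [0.5096, -0.1495, 0.2079]
eef_rot: [[0.866, -0.5, 0.0], [-0.5, -0.866, -0.0], [0.0, 0.0, -1.0]]
ft_force: [0.4, -0.8, 0.1]
finger_gap: 0.6
gripper_force: 0.0
t 28.85 [ 0.5096 -0.1495  0.2079] F [ 0.4 -0.8  0.1] Mz 0.032 M [0.07 0.02 0.03] q6 95.4 tilt [ 0. -0.]
t: 29.35
position: [0.511, -0.15, 0.3221]
eef_rot: [[0.866, -0.5, 0.008], [-0.5, -0.866, -0.004], [0.009, -0.001, -1.0]]
ft_force: [1.1, 0.7, -1.4]
finger_gap: 0.603
gripper_force: 0.0
```

View pics/end.png

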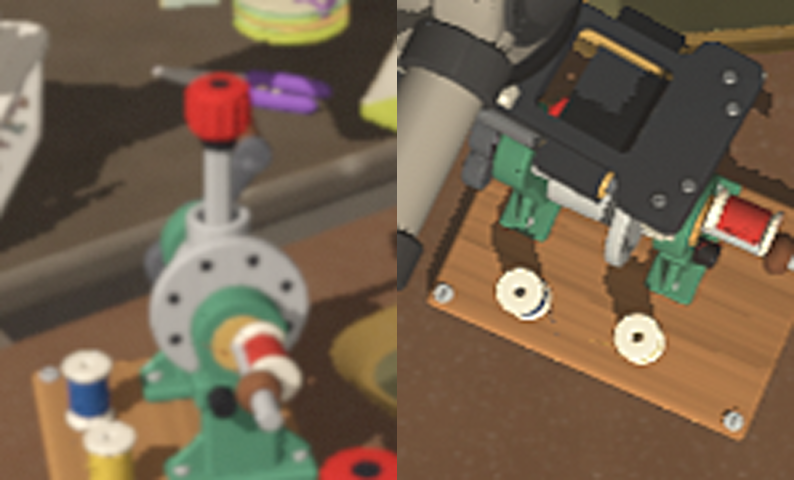

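The key stands upright in the screw at scene crop (218,150), and both spools still stand, at (88,380) and (108,450). The torque rise of about 0.11–0.12 N m agrees with the turned angle, so I'm handing in.

```bash
python3 -c "
from plant import arm
print(arm.finish_job())"
```

```text
the job is handed in; nothing more can be done
None
```

The job is handed in: the crank settled on the flat at about 0.66 rad, I estimate the setscrew is tightened 0.11–0.12 N m above running torque, the key is standing in the screw, and both spools look untouched; the judge's result was not shown.

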